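# Set the dryer's time with a stroke along its touch bar

### The arm

A 7-joint arm with a two-finger parallel gripper is mounted at the origin on the work surface. World frame = base frame: x ahead of the robot, y to its left, z up, the work surface at z = 0. Lengths are in m, angles in degrees, forces in N, time in s.
With the tool pointing down it reaches from about 0.35 to 0.775 m from the base axis. Payload 3.1 kg.
Tool frame: the origin (TCP) lies between the finger pads, 19 mm behind the fingertips; this is the grasp point; z points along the fingers, y is the line along which they close (so a half turn about z gives the same grasp; the last joint's range is limited). The gripper opens to 85 mm and grips with 20 to 120 N. Pads are 22 mm wide; open, the fingers measure 114 mm over their backs; the gripper's body (76 mm by 85 mm) begins 54 mm behind the grasp point. The pads swing forward as they close: fully open they stand 13 mm farther back than shut.
Start: joints at [73.814, 17.813, 0.802, 86.603, -0.252, 75.585, -1.558], TCP at [0.131, -0.534, 0.25] pointing down, gripper open.
Joint ranges: [-154.91, 154.91], [-16.99, 109.72], [-72.82, 74.43], [7.12, 147.25], [-82.49, 262.49], [11.32, 116.49], [-174.64, 174.64]. Speed limits (degrees/s): [159.86, 159.86, 180, 180, 180, 180, 180].

### API

Orientations are given as [roll, pitch, yaw] about the fixed x, y, z axes, in that order (R = Rz(yaw) Ry(pitch) Rx(roll)).
In Python, from bench import bot gives the robot as it stands.
- The arm moves only by the tool move_arm, never from a script. Its argument "increments" is a list of rows, each a list of 6 numbers: the shift along the world's x, y, z in cm, then the turn, a rotation vector about the world's x, y, z in rad. A call has 1 to 10 rows; each row shifts and turns the commanded pose from where the row before left it; what a row does not reach is not made up. A row lasts 1/12 s, in which the tool goes at most 41.7 mm and 7.16 degrees, less where a joint would pass 70% of its speed; a pose out of reach is approached as far as the arm can. A call is refused whole if a number of a shift passes 4.17 or a number of a turn 0.125, either way. A call with a gripper value outside its range is refused whole. "jaw" is the opening in per cent of the stroke, from 0 (shut) to 100 (fully open), set as the call begins (left out, the last holds). The fingers move at their own pace and stop on an object; "grip_force" is the grip in N (left out, the last holds). Time passes only in rows, so rows that do not move let the fingers close. It gives the time, the measured TCP pose, the force, the opening and the grip force at its end, in the units of the state.
- bot.state(): the state, without advancing time (a new reading comes with each control period).
- bot.camera(name): name is "scene" or "top" or "wrist"; returns a dict with "pixels" (480x640x3 uint8, red, green, blue), "depth" (480x640 float32, m along the optical axis (not along the pixel's ray), 0 where there is no reading), "K" (3x3 intrinsics, pixels), "rvec" (rotation vector, rad) and "tvec" (3), from world to camera coordinates, as OpenCV has them. Camera axes: x right, y down, z forward; pixel columns grow to the right and rows downward; lengths in m; the calibration is good to about 2 mm. A picture is of the moment at which its call begins.
- bot.job_done(): hands the job in; it is judged then, once.
The state is a dict: "t": time; "joint_pos": joint angles; "joint_velocities": joint speeds; "tau": joint torques, N m; "ee_pos": TCP position; "eef_rot": TCP orientation; "wrist_force": force on the tool from outside, world axes, zero at the start; "ft_torque": the same for the moment, N m; "width": opening from 0.0 (shut) to 1.0 (fully open); "gripper_force": force on a finger pad.
Only numpy, scipy, OpenCV 4.12 (cv2) and the standard library are available. Lean on these libraries where they do the work, as an engineer would, in place of code of your own. Each camera call takes 0.05 s, during which the arm holds its last target. There are 200 camera calls.

### The job

Set the drying time on the grey dryer console: put the fingertips on the green pad of its curved touch bar and stroke lightly along the bar, without lifting off, over each white pad to the orange pad. Finish with the fingertips still resting lightly on the orange pad alone, keeping the bar a little pressed, which confirms the choice. Keep off the white washer console with the blue bar, and leave the bottle, cup, jar and brush where they stand.

Things in the scene. Friction and masses are not known exactly. Their poses are not given: they have to be found in the camera images.
- dryer_console: Dryer console, fixed: flat grey box 125 (x) by 250 (y) by 28 mm high, orange trim at both ends, small dark display. Its curved touch bar of five pads stands 12 mm proud; centre line: arc of 140 mm radius about the point x -110 mm, y 0 of this frame, bulging to +x; green end at +y, orange at -y. Origin: centre of its underside, z up. May be on either side, turned up to 0.5 rad.
- touch_bar (a joint): How far the whole touch bar (all five pads together) of the dryer console is pressed straight down, in m: 0 = up, 0.008 = on its stop. It is sprung: about 1 N starts it moving and about 6 N brings it to the stop and it springs back. 2 to 6 mm is a light press; pushing on against the stop is too hard. A shut gripper is narrow enough for one pad.
- pad_0: Green pad, the start of the stroke: a flat plate 26 mm wide (x, across the bar) and 36 mm long (y, along the bar; dark flush seams between pads), 3 mm thick, with a small dark dot at its centre. Its origin is the centre of its top face, 40 mm above the counter while the bar is not pressed; z up, x outward from the arc's centre, y along the bar (the stroke runs towards -y).
- pad_1: First white pad after the green one, same size. Its origin is the centre of its top face, 40 mm above the counter while the bar is not pressed; z up, x outward from the arc's centre, y along the bar (the stroke runs towards -y).
- pad_2: Middle white pad, same size. Its origin is the centre of its top face, 40 mm above the counter while the bar is not pressed; z up, x outward from the arc's centre, y along the bar (the stroke runs towards -y). Seen from the arc's centre the pads lie at +0.576 (green), +0.288, 0, -0.288, -0.576 rad.
- pad_3: Last white pad, next to the orange one, same size. Its origin is the centre of its top face, 40 mm above the counter while the bar is not pressed; z up, x outward from the arc's centre, y along the bar (the stroke runs towards -y).
- pad_4: Orange pad, the end of the stroke, same size. Its origin is the centre of its top face, 40 mm above the counter while the bar is not pressed; z up, x outward from the arc's centre, y along the bar (the stroke runs towards -y).
- washer_console: Washer console, not to be touched: same size and shape, white box with blue trim and a bar of five blue pads. Fixed. Origin: centre of its underside.
- detergent: Loose yellow detergent bottle with a blue cap, 68 mm across, 150 mm tall, stands beyond the consoles. Origin: centre of its underside.
- dose_cup: Loose blue dosing cup, 56 mm across, 55 mm tall, stands beyond the consoles. Origin: centre of its underside.
- lint_brush: Loose brush about 200 mm long lying at the right (-y) of the consoles. Origin: on its underside.
- stain_jar: Loose green jar with a white cap, 64 mm across, 85 mm tall, at the left (+y) of the consoles. Origin: centre of its underside.

How it is judged:
By the outcome, as a careful person would: the job done as asked, in the order asked, and still so for the second after the job is handed in, while the arm keeps its last pose, push and grip.
It also fails if it takes over 42 s, if anything falls off the work surface, if the arm or the gripper's body presses on something with over 40 N, if the wrist force passes 120 N, or if a joint passes its speed limit or range.

## Working session

There is one attempt and no reset: what is moved stays moved. The work goes in short steps, Python scripts to look and compute and a tool call to move; the robot and the scene stay as the last step left them, time stands still between calls to the robot, and variables do not carry over. Pictures are saved under pics/ and viewed, at most 10 in all, crops included, and the job is handed in when it is done.

Besides the shell and the picture viewer there is one more tool, called after "Request:" in YAML: its name, and indented under it one key for each argument. move_arm: Moves the arm, as the interface text tells. Its arguments: {"type":"object","properties":{"increments":{"type":"array"},"jaw":{"type":"number"},"grip_force":{"type":"number"}},"required":["increments"]}

```bash
mkdir -p pics; cat > h.py <<'E'
import numpy as np,cv2
from bench import bot
def shot(n,f):
    c=bot.camera(n); cv2.imwrite('pics/'+f+'.png',c['pixels'][:,:,::-1]); np.savez('pics/'+f,**c); return c
def world(c,u,v,z=None):
    R=cv2.Rodrigues(np.array(c['rvec'],float))[0]; t=np.array(c['tvec'],float).ravel()
    r=np.linalg.inv(c['K'])@[u,v,1.]; o=-R.T@t; d=R.T@r
    s=c['depth'][int(round(v)),int(round(u))] if z is None else (z-o[2])/d[2]
    return o+d*s
E
python3 - <<'E'
from h import *
shot('top','top1'); print(bot.state())
E
```

```text
{'t': 0.05, 'joint_pos': array([73.81392022, 17.86129705,  0.80037318, 86.69055424, -0.25112715,
       75.58354656, -1.55898682]), 'joint_velocities': array([ 0.01845309,  0.04635141,  0.08289667, -0.03685185,  0.03886913,
        0.04584225,  0.00637273]), 'tau': array([ 8.40801094e-04, -3.81220615e+01,  1.46860653e-01, -2.31502301e+01,
        1.22185735e-02,  8.05715070e-03, -3.51805761e-05]), 'ee_pos': array([ 0.13102386, -0.53347536,  0.24892261]), 'eef_rot': array([-1.79866485e+02,  6.03981585e-03,  1.38022058e+01]), 'wrist_force': array([-0.65599516,  0.31026694,  0.08227365]), 'ft_torque': array([ 0.018314  , -0.01843191,  0.0166391 ]), 'gripper_force': 0.0, 'width': 1.000324940199491}
```

View pics/top1.png

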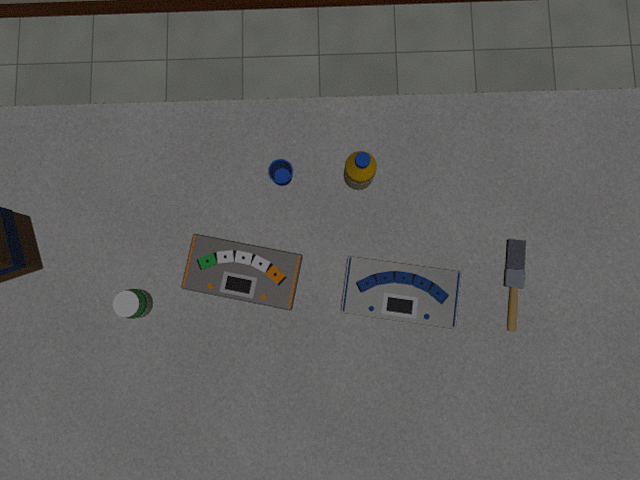

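The dryer console is the left one. Its dots are at roughly (207,261) green, (225,257), (244,258), (261,264) and (276,274) orange. The washer is on the right.

```bash
python3 - <<'E'
from h import *
from scipy.optimize import least_squares
c=dict(np.load('pics/top1.npz')); 
g=c['pixels'].astype(float).sum(2)
P=[]
for u,v in [(207,261),(225,257),(244,258),(261,264),(276,274)]:
    w=g[v-3:v+4,u-3:u+4]; w=np.clip(np.median(w)-w-20,0,None); yy,xx=np.mgrid[v-3:v+4,u-3:u+4]
    a,b=(w*xx).sum()/w.sum(),(w*yy).sum()/w.sum()
    p=world(c,a,b,.04); P.append(p[:2]); print(a,b,p,world(c,a,b)[2])
P=np.array(P); th=np.array([.576,.288,0,-.288,-.576])
L=np.c_[-.11+.14*np.cos(th),.14*np.sin(th)]
def f(q):
    C,S=np.cos(q[2]),np.sin(q[2]); return q[:2]+L@np.array([[C,S],[-S,C]])
r=least_squares(lambda q:(f(q)-P).ravel(),[.6,.2,0])
print(r.x,np.abs(r.fun).max(),f(r.x))
x=c['pixels'][220:320,170:310,::-1]; cv2.imwrite('pics/crop.png',cv2.resize(x,None,fx=5,fy=5,interpolation=cv2.INTER_CUBIC))
E
```

```text
206.81983805668017 260.67408906882594 [0.59525661 0.25258986 0.04      ] 0.03940687071810367
224.80055529847294 256.2924571957427 [0.60412609 0.21291547 0.04      ] 0.03941181386945014
242.9276102088167 257.2863109048724 [0.60116568 0.17292331 0.04      ] 0.04294595357254494
260.11475409836066 263.31241217798595 [0.58723202 0.13516027 0.04      ] 1.2050974950775382
274.6887573964497 274.0639053254438 [0.56319469 0.1033972  0.04      ] 0.04239643321765585
[ 0.57195766  0.17933611 -0.21271186] 0.00028253736549394004 [[0.59529952 0.25230732]
 [0.60404025 0.21308875]
 [0.60128152 0.17300277]
 [0.58725059 0.13535135]
 [0.56310321 0.10323592]]
```

View pics/crop.png

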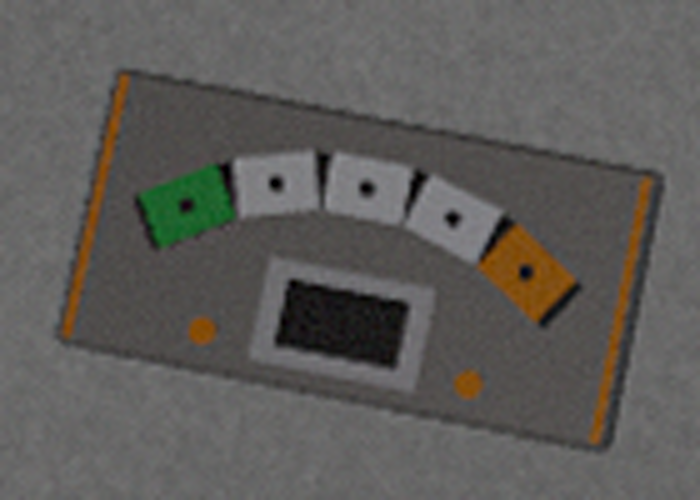

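Request:
move_arm:
  increments:
    - [2.7,2.7,0,0,0,0.012]
    - [2.7,2.7,0,0,0,0.012]
    - [2.7,2.7,0,0,0,0.012]
    - [2.7,2.7,0,0,0,0.012]
    - [2.7,2.7,0,0,0,0.012]
    - [2.7,2.7,0,0,0,0.012]
    - [2.7,2.7,0,0,0,0.012]
    - [2.7,2.7,0,0,0,0.012]
    - [2.7,2.7,0,0,0,0.012]
    - [2.7,2.7,0,0,0,0.014]
  jaw: 0
  grip_force: 20

```text
t: 0.88
ee_pos: [0.4018, -0.2624, 0.2495]
eef_rot: [-180.0, 0.0, 20.8]
wrist_force: [0.2, -1.1, 0.6]
width: 0.003
gripper_force: 0.0
```

Request:
move_arm:
  increments:
    - [1.5,3.5,0,0,0,0]
    - [1.5,3.5,0,0,0,0]
    - [1.5,3.5,0,0,0,0]
    - [1.5,3.5,0,0,0,0]
    - [1.5,3.5,0,0,0,0]
    - [1.5,3.5,0,0,0,0]
    - [1.5,3.5,0,0,0,0]
    - [1.5,3.5,0,0,0,0]
    - [1.5,3.5,0,0,0,0]
    - [1.5,3.5,0,0,0,0]

```text
t: 1.72
ee_pos: [0.5512, 0.0873, 0.2493]
eef_rot: [180.0, 0.1, 20.8]
wrist_force: [0.2, -0.1, -0.6]
width: 0.0
gripper_force: 0.0
```

Request:
move_arm:
  increments:
    - [1,3.5,-1,0,0,0]
    - [1,3.5,-1,0,0,0]
    - [1,3.5,-1,0,0,0]
    - [1,3.5,-1,0,0,0]
    - [0,0,0,0,0,0]
    - [0,0,0,0,0,0]

```text
t: 2.22
ee_pos: [0.5893, 0.2292, 0.2076]
eef_rot: [-179.9, 0.2, 21.1]
wrist_force: [0.5, -0.2, 0.1]
width: 0.001
gripper_force: 0.0
```

```bash
python3 - <<'E'
from h import *
c=shot('wrist','w1'); s=bot.state(); print(s['t'],s['joint_pos'],s['ee_pos'],s['eef_rot'],s['wrist_force'],s['width'])
E
```

```text
2.2667 [  -4.34056789   31.97079382  -29.37782972   75.21224406   15.45089977
   76.89407791 -102.58650938] [0.59038891 0.22639862 0.20850396] [1.79989865e+02 1.68890976e-01 2.09133745e+01] [-0.56567802 -0.5148506   0.27460581] 0.0015276651080838688
```

View pics/w1.png

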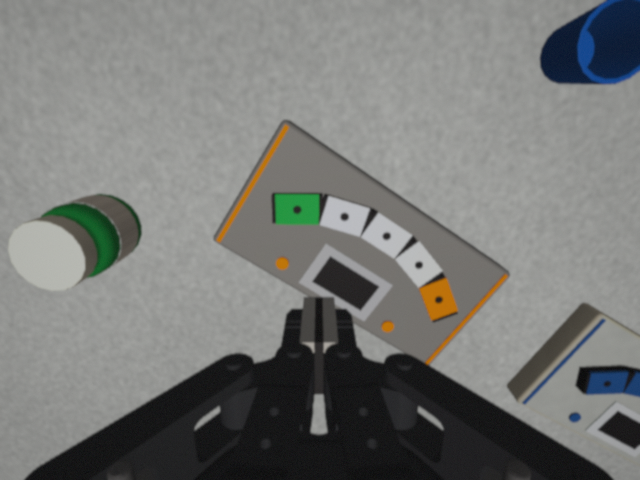

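The wrist view shows the shut fingertips at about (319,300). The dots are at (297,209) green, (345,216), (387,236), (419,265) and (439,299) orange, so I can cross-check the fit.

```bash
python3 - <<'E'
from h import *
c=dict(np.load('pics/w1.npz'))
for u,v in [(297,209.5),(345,216.3),(387,236),(419,265),(439,299.5)]: print(world(c,u,v,.04),world(c,u,v))
E
```

```text
[0.59312282 0.24995046 0.04      ] [0.59327326 0.24996725 0.04060486]
[0.60225214 0.21019406 0.04      ] [0.60256772 0.21043204 0.04145135]
[0.59919176 0.16987257 0.04      ] [0.59940571 0.17015615 0.04093868]
[0.58494027 0.13224996 0.04      ] [0.58549603 0.13311549 0.04200819]
[0.56091697 0.10000054 0.04      ] [0.56186791 0.10143465 0.04264847]
```

Request:
move_arm:
  increments:
    - [0.1,0.8,-3,0,0,0]
    - [0.1,0.8,-3,0,0,0]
    - [0.1,0.9,-3,0,0,0]
    - [0,0,-2.5,0,0,0]
    - [0,0,-1.5,0,0,0]
    - [0,0,-0.5,0,0,0]
    - [0,0,0,0,0,0]
    - [0,0,0,0,0,0]

```text
t: 2.93
ee_pos: [0.5953, 0.2496, 0.0762]
eef_rot: [180.0, -0.1, 20.7]
wrist_force: [0.2, 0.2, 0.1]
width: -0.001
gripper_force: 0.0
```

```bash
python3 - <<'E'
from h import *
c=shot('wrist','w2'); s=bot.state(); print(s['t'],s['joint_pos'],s['ee_pos'],s['eef_rot'],s['wrist_force'])
for i in range(4): bot.camera('top'); s=bot.state(); print(s['ee_pos'],s['wrist_force'])
E
```

```text
2.9833 [  -7.21401651   39.50240934  -27.33874794   82.35558391   19.26112482
   62.60984494 -107.3456972 ] [0.59567349 0.25032168 0.07692057] [179.98082148  -0.18492634  20.69337823] [ 0.35149034 -0.0041363  -0.56772153]
[0.59571765 0.25078608 0.0771975 ] [0.45803154 0.08868897 0.73773649]
[0.59555816 0.251037   0.07715079] [0.16158516 0.27406968 0.02779538]
[0.59532956 0.25111983 0.07689949] [ 0.34703917 -0.06182389  1.17771104]
[0.59511382 0.25111938 0.07659633] [-0.82230782  0.66304918 -0.02141057]
```

View pics/w2.png

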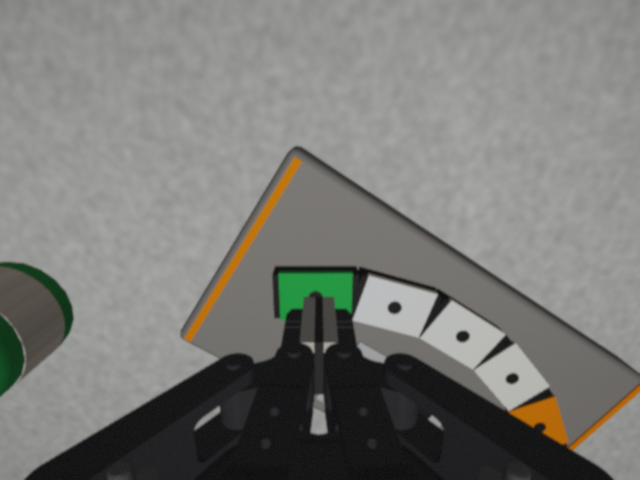

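The shut fingertips hover over the green pad, with its dot just above them at about (316,295). The white dots are at (395,308), (463,336) and (512,378). I'll check these numerically.

```bash
python3 - <<'E'
from h import *
c=dict(np.load('pics/w2.npz'))
for u,v in [(316,295),(395,308),(462.5,336),(512,378.5),(540,428)]: print(world(c,u,v,.04))
R=cv2.Rodrigues(c['rvec'])[0]
# where the tip (TCP 0.595,0.2505,z .058) projects
print(cv2.projectPoints(np.array([[.5942,.251,.0575],[.5942,.251,.04]]),c['rvec'],c['tvec'],c['K'],None)[0])
E
```

```text
[0.59432243 0.25013938 0.04      ]
[0.60163737 0.21006282 0.04      ]
[0.59911781 0.17020843 0.04      ]
[0.58477319 0.13215069 0.04      ]
[0.56025027 0.09916881 0.04      ]
[[[313.90361634 312.24967554]]

 [[314.30476089 294.65867793]]]
```

Request:
move_arm:
  increments:
    - [0,0,-0.5,0,0,0]
    - [0,0,-0.5,0,0,0]
    - [0,0,-0.3,0,0,0]
    - [0,0,0,0,0,0]
    - [0,0,0,0,0,0]

```text
t: 3.6
ee_pos: [0.5938, 0.2507, 0.0613]
eef_rot: [180.0, 0.1, 20.8]
wrist_force: [0.0, 0.7, -0.1]
width: 0.001
gripper_force: 0.0
```

Request:
move_arm:
  increments:
    - [0.1,0.1,-0.1,0,0,0]
    - [0,0,-0.1,0,0,0]
    - [0,0,-0.1,0,0,0]
    - [0,0,-0.1,0,0,0]
    - [0,0,-0.1,0,0,0]
    - [0,0,0,0,0,0]
    - [0,0,0,0,0,0]
    - [0,0,0,0,0,0]

```text
t: 4.27
ee_pos: [0.5954, 0.2521, 0.0574]
eef_rot: [-180.0, -0.0, 20.8]
wrist_force: [0.3, 0.5, 2.1]
width: -0.004
gripper_force: 1.1
```

```bash
python3 - <<'E'
from h import *
F=[];Z=[]
for i in range(8): bot.camera('top'); s=bot.state(); F.append(s['wrist_force']);Z.append(s['ee_pos'])
print(np.mean(F,0),np.std(F,0),np.mean(Z,0),s['t'])
E
```

```text
[-0.04616909  0.33288147  2.1768945 ] [0.35552098 0.38774475 0.4873893 ] [0.59536428 0.25209106 0.05723429] 4.6667
```

Request:
move_arm:
  increments:
    - [0,0,-0.1,0,0,0]
    - [0,0,-0.1,0,0,0]
    - [0,0,0,0,0,0]
    - [0,0,0,0,0,0]

```text
t: 5.0
ee_pos: [0.5954, 0.2521, 0.0552]
eef_rot: [-180.0, -0.0, 20.8]
wrist_force: [-0.0, 0.5, 3.6]
width: -0.003
gripper_force: 1.7
```

```bash
python3 - <<'E'
from h import *
F=[];Z=[]
for i in range(8): bot.camera('top'); s=bot.state(); F.append(s['wrist_force']);Z.append(s['ee_pos'])
print(np.mean(F,0),np.std(F,0),np.mean(Z,0),s['t'])
b=np.array([.57146,.179]);a=-.2127
C=b+(-.11)*np.array([np.cos(a),np.sin(a)]); print(C)
prev=None
for k in range(0,25):
    t=a+.576-k*.048; p=C+.14*np.array([np.cos(t),np.sin(t)])
    if prev is not None: print(k,np.round((p-prev)*100,2),p.round(4))
    prev=p
E
```

```text
[0.34208147 0.91355456 3.4569653 ] [0.3827696  0.36554794 0.5756843 ] [0.59535612 0.2520831  0.05518847] 5.4
[0.4639389  0.20222098]
1 [ 0.22 -0.63] [0.597  0.2456]
2 [ 0.19 -0.64] [0.599  0.2392]
3 [ 0.16 -0.65] [0.6006 0.2327]
4 [ 0.13 -0.66] [0.6019 0.2261]
5 [ 0.1  -0.66] [0.6029 0.2194]
6 [ 0.07 -0.67] [0.6035 0.2128]
7 [ 0.03 -0.67] [0.6039 0.206 ]
8 [ 0.   -0.67] [0.6039 0.1993]
9 [-0.03 -0.67] [0.6036 0.1926]
10 [-0.06 -0.67] [0.603  0.1859]
11 [-0.09 -0.67] [0.602  0.1793]
12 [-0.13 -0.66] [0.6008 0.1727]
13 [-0.16 -0.65] [0.5992 0.1661]
14 [-0.19 -0.64] [0.5973 0.1597]
15 [-0.22 -0.64] [0.5951 0.1533]
16 [-0.25 -0.62] [0.5926 0.1471]
17 [-0.28 -0.61] [0.5898 0.141 ]
18 [-0.31 -0.6 ] [0.5868 0.135 ]
19 [-0.34 -0.58] [0.5834 0.1292]
20 [-0.36 -0.56] [0.5797 0.1236]
21 [-0.39 -0.55] [0.5758 0.1181]
22 [-0.42 -0.53] [0.5717 0.1128]
23 [-0.44 -0.51] [0.5673 0.1077]
24 [-0.47 -0.48] [0.5626 0.1029]
```

Request:
move_arm:
  increments:
    - [0.11,-0.31,0,0,0,-0.024]
    - [0.11,-0.32,0,0,0,-0.024]
    - [0.1,-0.32,0,0,0,-0.024]
    - [0.09,-0.32,0,0,0,-0.024]
    - [0.08,-0.32,0,0,0,-0.024]
    - [0.08,-0.33,0,0,0,-0.024]
    - [0.07,-0.33,0,0,0,-0.024]
    - [0.06,-0.33,0,0,0,-0.024]

```text
t: 6.07
ee_pos: [0.6024, 0.2257, 0.055]
eef_rot: [-180.0, -0.0, 9.6]
wrist_force: [-1.1, 2.6, 3.5]
width: 0.002
gripper_force: 1.8
```

```bash
python3 - <<'E'
from h import *
F=[];Z=[]
for i in range(5): bot.camera('top'); s=bot.state(); F.append(s['wrist_force']);Z.append(s['ee_pos'])
print(np.mean(F,0),np.mean(Z,0),s['t'],s['joint_pos'])
E
```

```text
[0.10454512 0.52731285 3.57369443] [0.60263441 0.22456737 0.05494483] 6.3167 [  -6.67084028   40.14516126  -24.25316055   83.81507597   17.95578252
   59.91670842 -115.16775156]
```

Request:
move_arm:
  increments:
    - [0.05,-0.33,0,0,0,-0.024]
    - [0.05,-0.33,0,0,0,-0.024]
    - [0.04,-0.33,0,0,0,-0.024]
    - [0.03,-0.33,0,0,0,-0.024]
    - [0.02,-0.33,0,0,0,-0.024]
    - [0.01,-0.34,0,0,0,-0.024]
    - [0,-0.34,0,0,0,-0.024]
    - [0,-0.34,0,0,0,-0.024]

```text
t: 6.98
ee_pos: [0.6043, 0.199, 0.0551]
eef_rot: [-180.0, -0.0, -1.4]
wrist_force: [-0.2, 2.7, 2.5]
width: 0.0
gripper_force: 1.8
```

```bash
python3 - <<'E'
from h import *
F=[];Z=[]
for i in range(5): bot.camera('top'); s=bot.state(); F.append(s['wrist_force']);Z.append(s['ee_pos'])
print(np.mean(F,0),np.array(Z)[[0,2,4]],s['t'],s['joint_pos'])
E
```

```text
[0.11493323 0.62318223 3.6384403 ] [[0.60437882 0.19782694 0.05499462]
 [0.60441988 0.19784214 0.05492228]
 [0.60438032 0.19790089 0.0548581 ]] 7.2333 [  -5.74182691   38.96830813  -21.71490467   85.19749706   15.89127477
   58.93057331 -122.5674488 ]
```

Request:
move_arm:
  increments:
    - [-0.01,-0.33,0,0,0,-0.024]
    - [-0.02,-0.33,0,0,0,-0.024]
    - [-0.03,-0.33,0,0,0,-0.024]
    - [-0.03,-0.33,0,0,0,-0.024]
    - [-0.05,-0.33,0,0,0,-0.024]
    - [-0.05,-0.33,0,0,0,-0.024]
    - [-0.06,-0.32,0,0,0,-0.024]
    - [-0.07,-0.32,0,0,0,-0.024]
    - [-0.08,-0.32,0,0,0,-0.024]
    - [-0.08,-0.32,0,0,0,-0.024]

```text
t: 8.07
ee_pos: [0.5994, 0.1664, 0.0551]
eef_rot: [-180.0, -0.0, -15.1]
wrist_force: [0.6, 2.3, 3.3]
width: 0.0
gripper_force: 1.8
```

```bash
python3 - <<'E'
from h import *
F=[];Z=[]
for i in range(5): bot.camera('top'); s=bot.state(); F.append(s['wrist_force']);Z.append(s['ee_pos'])
print(np.mean(F,0),np.array(Z)[[0,2,4]],s['t'],s['joint_pos'],s['eef_rot'])
E
```

```text
[0.10143728 0.69373214 3.9075156 ] [[0.59931115 0.16532373 0.05501314]
 [0.59929559 0.16537364 0.05488921]
 [0.59933136 0.16538488 0.05480464]] 8.3167 [  -4.74235501   37.03977187  -18.55639741   87.86369433   13.27871634
   57.3397967  -132.0108034 ] [ 1.79878041e+02  4.28487838e-03 -1.49959000e+01]
```

Request:
move_arm:
  increments:
    - [-0.09,-0.32,0,0,0,-0.024]
    - [-0.1,-0.31,0,0,0,-0.024]
    - [-0.11,-0.31,0,0,0,-0.024]
    - [-0.12,-0.31,0,0,0,-0.024]
    - [-0.12,-0.31,0,0,0,-0.024]
    - [-0.13,-0.3,0,0,0,-0.024]
    - [-0.14,-0.3,0,0,0,-0.024]
    - [-0.14,-0.3,0,0,0,-0.024]
    - [-0.15,-0.3,0,0,0,-0.024]
    - [-0.15,-0.29,0,0,0,-0.024]

```text
t: 9.15
ee_pos: [0.5868, 0.1359, 0.0551]
eef_rot: [-180.0, -0.0, -28.9]
wrist_force: [1.4, 2.5, 2.8]
width: -0.001
gripper_force: 1.8
```

```bash
python3 - <<'E'
from h import *
F=[];Z=[]
for i in range(5): bot.camera('top'); s=bot.state(); F.append(s['wrist_force']);Z.append(s['ee_pos'])
print(np.mean(F,0),np.array(Z)[[0,2,4]],s['t'],s['joint_pos'],s['eef_rot'])
E
```

```text
[0.26653642 0.78360134 3.2513888 ] [[0.58649387 0.13496212 0.05496894]
 [0.58650973 0.13502099 0.05486582]
 [0.58652302 0.13504535 0.05473452]] 9.4 [  -4.03517645   34.65400127  -15.41135987   91.45396703   10.67235631
   55.43314086 -141.66866661] [ 1.79874626e+02  1.00599457e-02 -2.87395027e+01]
```

Request:
move_arm:
  increments:
    - [-0.16,-0.29,0,0,0,-0.024]
    - [-0.17,-0.29,0,0,0,-0.024]
    - [-0.18,-0.28,0,0,0,-0.024]
    - [-0.18,-0.28,0,0,0,-0.024]
    - [-0.19,-0.28,0,0,0,-0.024]
    - [-0.2,-0.27,0,0,0,-0.024]
    - [-0.2,-0.27,0,0,0,-0.024]
    - [-0.21,-0.26,0,0,0,-0.024]
    - [-0.21,-0.26,0,0,0,-0.024]
    - [-0.22,-0.26,0,0,0,-0.024]

```text
t: 10.23
ee_pos: [0.5676, 0.1085, 0.055]
eef_rot: [-180.0, -0.0, -42.6]
wrist_force: [2.6, 2.3, 4.2]
width: -0.006
gripper_force: 1.8
```

Request:
move_arm:
  increments:
    - [-0.23,-0.25,0,0,0,-0.024]
    - [-0.23,-0.25,0,0,0,-0.024]
    - [0,0,0,0,0,0]
    - [0,0,0,0,0,0]

```text
t: 10.57
ee_pos: [0.5624, 0.1028, 0.0548]
eef_rot: [179.9, 0.0, -45.3]
wrist_force: [-0.4, 0.6, 3.9]
width: -0.003
gripper_force: 1.8
```

```bash
python3 - <<'E'
from h import *
F=[];Z=[];c=shot('wrist','w3')
for i in range(5): bot.camera('top'); s=bot.state(); F.append(s['wrist_force']);Z.append(s['ee_pos'])
print(np.mean(F,0),np.array(Z)[[0,2,4]],s['t'],s['joint_pos'],s['eef_rot'])
E
```

```text
[-0.03204242 -0.21297044  3.55759855] [[0.56247214 0.10284847 0.05467298]
 [0.56242272 0.10287197 0.05461152]
 [0.56244378 0.10287277 0.05459024]] 10.8667 [  -3.71430047   31.3298147   -11.63331917   96.68116644    7.62689569
   52.8829798  -153.55820681] [ 1.79865961e+02  1.46006953e-02 -4.52373059e+01]
```

View pics/w3.png

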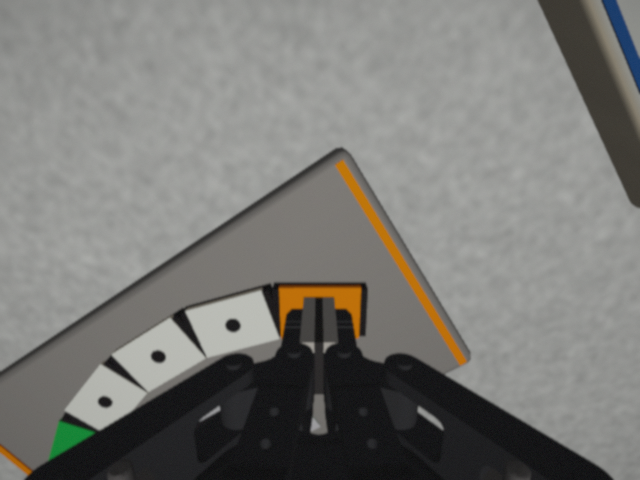

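The fingertips, at about (319,300), are centred on the orange pad, which spans columns 279 to 362. The push is about 3.6 N, or roughly 4 mm of travel, and the arm is steady. I'm handing the job in.

```bash
python3 -c "
from bench import bot
print(bot.job_done())"
```

```text
the job is handed in; nothing more can be done
None
```

I stroked the dryer's touch bar from green over each white pad to orange without lifting, and handed the job in at about 11 s with the fingertips still pressing the orange pad lightly (3.6 N, about 4 mm); no verdict came back.

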